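# Setup tools back into their foam trays

### The job

The milling job is finished: put the four setup tools (steel setup block, vee block, drill chuck, dial indicator) back into their foam trays, each in the cut-out of its own shape and the same way up as it is now, so that it rests flat on the yellow floor of the cut-out. Set each one down rather than dropping it, and leave the blue bottle and the aluminium flange standing where they are.

Things in the scene. Friction and masses are not known exactly. Their poses are not given: they have to be found in the camera images.
- block: Ground steel setup block with dark round holes in its sides, standing on its long narrow edge: 76 mm long (x), 25 mm thick (y), 51 mm high, about 0.65 kg. Origin: centre of underside, z up. Alike after a half turn about z. Grip across the 25 mm.
- vee: Dark steel vee block, 60 mm long (x), 45 mm wide (y), 40 mm high, with a 90 degree V groove 36 mm wide, 18 mm deep along x in its top; about 0.55 kg. Origin: centre of underside, z up. Alike after a half turn about z. Grip across the 45 mm, on the flat outer sides.
- chuck: Steel drill chuck standing on its flat back, three jaws up: body 42 mm in diameter up to 28 mm height, knurled sleeve 46 mm in diameter from 30 to 50 mm, then a cone, jaw tips at 74 mm; about 0.45 kg. Round: yaw does not matter. Origin: centre of underside, z up. Grip the sleeve.
- dial: Dial indicator on its back, white face up, 0.16 kg. Round case 42 mm in diameter, 25 mm high; silver stem with red tip sticks out to +x, short black cap to -x (both 8 mm thick, axis 10 mm up). Origin: underside, middle of its 79 mm length: case centre at x = -10, stem tip +40, cap end -39 mm. z up. Grip the case across y. Starts with +x within 0.6 rad of world +x.
- tray_block: Fixed charcoal foam tray 120 (x) x 106 (y) x 22 mm high, origin at centre of underside. Yellow cut-out floor 8 mm above the underside. Yaw within 0.25 rad of world. Cut-out: narrow rectangle 92 (x) x 41 mm (y), centred, for the setup block on edge, its length along x (8 mm play all round).
- tray_vee: Fixed charcoal foam tray 120 (x) x 106 (y) x 22 mm high, origin at centre of underside. Yellow cut-out floor 8 mm above the underside. Yaw within 0.25 rad of world. Cut-out: broad rectangle 76 (x) x 61 mm (y), centred, for the vee block, its length along x (8 mm play all round).
- tray_chuck: Fixed charcoal foam tray 120 (x) x 106 (y) x 22 mm high, origin at centre of underside. Yellow cut-out floor 8 mm above the underside. Yaw within 0.25 rad of world. Cut-out: circle 62 mm in diameter, centred, for the drill chuck (8 mm play all round).
- tray_dial: Fixed charcoal foam tray 120 (x) x 106 (y) x 22 mm high, origin at centre of underside. Yellow cut-out floor 8 mm above the underside. Yaw within 0.25 rad of world. Cut-out, 8 mm play: circle 58 mm wide at x = -10, slot 24 mm wide from x = -47 (cap) to +48 mm (stem), finger notches 40 mm wide beside the case to y = +-46 mm. Indicator fits one way: axes and origins matching.
- bottle: Small blue plastic bottle, black cap, 48 mm in diameter, 95 mm high, standing loose (160 g). Not part of the job. Origin: centre of underside.
- flange: Finished aluminium flange: disc 80 mm in diameter, 12 mm thick, six holes, 44 mm hub up to 26 mm height, lying loose (280 g). Not part of the job. Origin: centre of underside.

How it is judged:
At the end, for the whole second after the job is handed in: Each tool sits in its own tray: origins within 14 mm horizontally, its underside under 11.5 mm above the tray's (floor: 8 mm), within 0.06 rad of upright, at rest (under 10 mm/s). Bottle and flange upright within 20 mm of their start (horizontal distance between block and tray_block below 0.014 m and z of block in the frame of tray_block below 0.0115 m and angle between each of block, vee, chuck, dial's own z axis and vertical below 0.06 rad and linear speed of each of block, vee, chuck, dial below 0.01 m/s and horizontal distance between vee and tray_vee below 0.014 m and z of vee in the frame of tray_vee below 0.0115 m and horizontal distance between chuck and tray_chuck below 0.014 m and z of chuck in the frame of tray_chuck below 0.0115 m and horizontal distance between dial and tray_dial below 0.014 m and z of dial in the frame of tray_dial below 0.0115 m and distance of each of bottle, flange from where it was at the start of the episode below 0.02 m and angle between each of bottle, flange's own z axis and vertical below 0.1 rad); the robot touches nothing.
It fails at once if the setup block is dropped: it moves faster than 0.7 m/s with no finger touching it (linear speed of block above 0.7 m/s and contact force between the fingers and block below 0.01 N).
It fails at once if the vee block is dropped: it moves faster than 0.7 m/s with no finger touching it (linear speed of vee above 0.7 m/s and contact force between the fingers and vee below 0.01 N).
It fails at once if the drill chuck is dropped: it moves faster than 0.7 m/s with no finger touching it (linear speed of chuck above 0.7 m/s and contact force between the fingers and chuck below 0.01 N).
It fails at once if the dial indicator is dropped: it moves faster than 0.7 m/s with no finger touching it (linear speed of dial above 0.7 m/s and contact force between the fingers and dial below 0.01 N).
It fails at once if the bottle or the flange is pushed more than 20 mm or tipped over (distance of any of bottle, flange from where it was at the start of the episode above 0.02 m or angle between any of bottle, flange's own z axis and vertical above 0.3 rad).
It also fails if it takes over 120 s, if anything falls off the work surface, if the arm or the gripper's body presses on something with over 40 N, if the wrist force passes 120 N, or if a joint passes its speed limit or range.

### The arm

A 7-joint arm with a two-finger parallel gripper is mounted at the origin on the work surface. World frame = base frame: x ahead of the robot, y to its left, z up, the work surface at z = 0. Lengths are in m, angles in rad, forces in N, time in s.
With the tool pointing down it reaches from about 0.4 to 0.85 m from the base axis. Payload 10.4 kg.
Tool frame: the origin (TCP) lies between the finger pads; the fingertips stand 14 mm ahead of it and the grasp point (between the pads) lies 5 mm behind it (r.finger_overhang is the z of the fingertips in the tool frame, in m); z points along the fingers, y is the line along which they close (so a half turn about z gives the same grasp; the last joint's range is limited). The gripper opens to 87 mm and grips with 3 to 60 N. Pads are 19 mm wide; open, the fingers measure 117 mm over their backs; the gripper's body (75 mm by 190 mm) begins 51 mm behind the grasp point.
Start: joints at [-1.324, 0.332, -0.065, 1.46, 0.022, 1.35, -0.088], TCP at [0.167, 0.602, 0.237] pointing down, gripper open.
Joint ranges: [-2.6, 2.6], [-0.5, 2.12], [-1.47, 1.34], [0.16, 2.42], [-1.27, 4.41], [0.06, 2.06], [-2.6, 2.6]. Speed limits (rad/s): [2.22, 2.22, 2.79, 2.79, 3.14, 3.14, 3.14].

### API

Orientations are given as a unit quaternion [x, y, z, w].
In Python, from bench import r, optics gives the robot as it stands.
- The arm moves only by the shell command python3 -m pendant 'ROWS' [FORCE]. ROWS is JSON, a list of rows, each a list of 7 numbers: the closure, from -1 (fully open) to 1 (shut), then the shift along the tool's x, y, z scaled (see below), then the turn, a rotation vector about the tool's x, y, z scaled (see below). In form: [[grip, x, y, z, rx, ry, rz], ...]. A call has 1 to 8 rows; each row is the pose to reach, as a shift and turn from the pose commanded when the call began, along the tool's axes at that moment; what a row does not reach only later rows make up. The controller multiplies each number of a shift by 0.3 m and each number of a turn by 120 degrees. A row lasts 1/8 s, in which the tool goes at most 62.5 mm and 10.7 degrees, less where a joint would pass 70% of its speed; a pose out of reach is approached as far as the arm can. A call with a number of a shift or a turn outside -1 to 1 is refused whole. A call with a gripper value outside its range is refused whole. The fingers move at their own pace and stop on an object; FORCE is the grip in N (left out, the last holds). Time passes only in rows, so rows that repeat a pose let the fingers close. It gives the time, the measured TCP pose, the force, the opening and the grip force at its end, in the units of the state.
- r.read_state(): the state, without advancing time (a new reading comes with each control period).
- optics.camera(name): name is "side" or "top"; returns a dict with "pixels" (420x560x3 uint8, red, green, blue), "vfov" (degrees; the focal length in pixels is half the picture's height over the tangent of half this angle, whatever the lens; pixels are square), "cx", "cy" (the principal point, pixels), "rvec" (rotation vector, rad) and "tvec" (3), from world to camera coordinates, as OpenCV has them. Camera axes: x right, y down, z forward; pixel columns grow to the right and rows downward; lengths in m; the calibration is good to about 2 mm. A picture is of the moment at which its call begins. There is no depth.
- r.close_job(): hands the job in; it is judged then, once.
The state is a dict: "time": time; "joint_positions": joint angles; "joint_vel": joint speeds; "joint_torque": joint torques, N m; "ee_pos": TCP position; "eef_rot": TCP orientation; "ft_force": force on the tool from outside, world axes, zero at the start; "torque": the same for the moment, N m; "width": finger opening in m; "grip_force": force on a finger pad.
Only numpy, scipy, OpenCV 4.12 (cv2) and the standard library are available. Lean on these libraries where they do the work, as an engineer would, in place of code of your own. Each camera call takes 0.05 s, during which the arm holds its last target. There are 200 camera calls.

## Working session

There is one attempt and no reset: what is moved stays moved. The work goes in short steps, Python scripts to look and compute and a shell command to move; the robot and the scene stay as the last step left them, time stands still between calls to the robot, and variables do not carry over. Pictures are saved under pics/ and viewed, at most 14 in all, crops included, and the job is handed in when it is done.

```bash
ls; mkdir -p pics; python3 - <<'E'
from bench import r, optics
import cv2,pickle
d={}
for n in("side","top"):
    c=optics.camera(n); d[n]=c; cv2.imwrite(f"pics/{n}0.png",c["pixels"][:,:,::-1])
    print(n,{k:v for k,v in c.items() if k!="pixels"})
pickle.dump(d,open("c0.pkl","wb"))
print(r.read_state(), r.finger_overhang)
E
```

```text
pics
side {'vfov': 57.91216214779101, 'cx': 276.4370196340432, 'cy': 213.15045817998433, 'rvec': array([ 2.1517701 , -0.35710943,  0.21465505]), 'tvec': array([-0.49250993,  0.13508604,  0.79612791])}
top {'vfov': 57.95356403052201, 'cx': 278.4609151383234, 'cy': 210.8598598032822, 'rvec': array([ 2.15443659, -2.10358426,  0.17896807]), 'tvec': array([0.00640319, 0.52243507, 0.74749378])}
{'time': 0.1, 'joint_positions': array([-1.32354712,  0.33281205, -0.06473255,  1.46086925,  0.02159458,
        1.34991717, -0.08848377]), 'joint_vel': array([-2.83850714e-04, -1.12209980e-03, -1.31489904e-04,  6.54932565e-05,
       -2.92090092e-04,  1.01968915e-03, -1.93856472e-03]), 'joint_torque': array([ 1.51441433e-03, -6.24541426e+01,  2.48340808e-02, -3.90714347e+01,
       -6.13181340e-02,  3.66460718e-02,  4.38354368e-05]), 'ee_pos': array([0.1665083 , 0.60205726, 0.23582577]), 'eef_rot': array([ 1.34483232e-01,  9.90915653e-01, -6.51893145e-04, -6.60188427e-05]), 'ft_force': array([-0.05939233,  0.02515382, -0.0499973 ]), 'torque': array([ 0.00721022, -0.01249407,  0.01974011]), 'grip_force': 0.0, 'width': 0.08678450982664747} 0.014
```

View pics/side0.png

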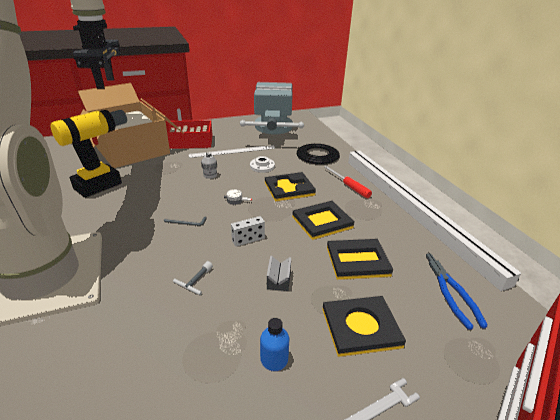

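View pics/top0.png

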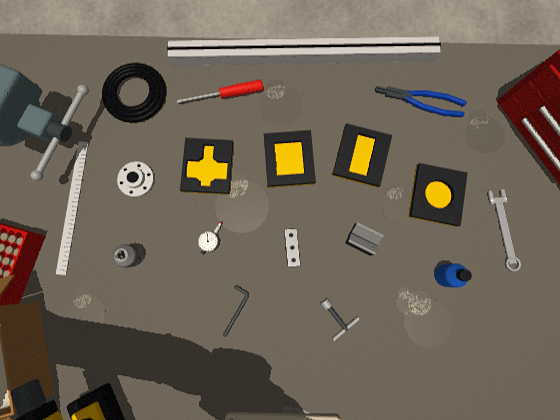

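The side view shows the tools in a row from chuck (209,165) to bottle (275,345). In the top view the tools are: chuck (125,255), dial (208,241), block (292,247), vee (365,239). The trays are: dial (207,167), vee (289,158), block (362,154), chuck (438,194). The flange is at (135,178) and the bottle at (452,274).

```bash
cat > h.py <<'E'
import numpy as np, cv2, pickle
def KRt(c):
    h=c["pixels"].shape[0]; f=h/2/np.tan(np.radians(c["vfov"])/2)
    return np.array([[f,0,c["cx"]],[0,f,c["cy"]],[0,0,1]]),cv2.Rodrigues(c["rvec"])[0],np.array(c["tvec"])
def cast(c,uv,z):
    K,R,t=KRt(c); uv=np.atleast_2d(np.asarray(uv,float))
    d=(R.T@np.linalg.inv(K)@np.c_[uv,np.ones(len(uv))].T).T; o=-R.T@t
    return o+d*((z-o[2])/d[:,2])[:,None]
def proj(c,P):
    K,R,t=KRt(c); return cv2.projectPoints(np.atleast_2d(np.asarray(P,float)),c["rvec"],t,K,None)[0][:,0]
def rect(P):  # min rect of plane points: centre, (long,short) mm, yaw of long side
    (x,y),(w,h),a=cv2.minAreaRect((P[:,:2]*1000).astype(np.float32))
    if w<h: w,h,a=h,w,a+90
    return np.round([x,y,w,h,(a+90)%180-90],1)
E
python3 - <<'E'
from h import *
d=pickle.load(open("c0.pkl","rb"))
c=d["top"]; im=c["pixels"]
for n in d:
    K,R,t=KRt(d[n]); print(n,-R.T@t)
hsv=cv2.cvtColor(im,cv2.COLOR_RGB2HSV)
dark=(hsv[...,2]<70).astype(np.uint8)
yel=((hsv[...,0]>18)&(hsv[...,0]<32)&(hsv[...,1]>180)&(hsv[...,2]>150)).astype(np.uint8)
for n,(u,v) in dict(dial=(207,167),vee=(289,158),block=(362,154),chuck=(438,194)).items():
    for nm,m,z in(("dark",dark,.022),("yel",yel,.008)):
        w=np.zeros_like(m); w[v-38:v+38,u-36:u+36]=m[v-38:v+38,u-36:u+36]
        cs=cv2.findContours(w,0,1)[0]; k=max(cs,key=cv2.contourArea)[:,0]
        print("tray",n,nm,rect(cast(c,k,z)))
for p in[(125,255),(208,241),(292,247),(365,239),(438,194)]: print(p,hsv[p[1],p[0]])
a=cv2.resize(im[205:300,95:395],None,fx=2.66,fy=2.66,interpolation=cv2.INTER_CUBIC)
b=cv2.resize(d["side"]["pixels"][140:300,150:360],None,fx=2,fy=2,interpolation=cv2.INTER_CUBIC)
o=np.zeros((590,800,3),np.uint8);o[:a.shape[0],:a.shape[1]]=a;o[260:260+320,:420]=b
cv2.imwrite("pics/crop1.png",o[:,:,::-1])
E
```

```text
side [ 0.26118715 -0.70654202  0.57202584]
top [0.38619207 0.01352638 0.82607451]
tray dial dark [624.4 178.5 122.4 110.2  -1.9]
tray dial yel [620.8 182.7  87.4  87.4 -49.4]
tray vee dark [645.7  -1.3 122.4 105.8   5.7]
tray vee yel [649.1  -0.9  73.7  60.5   5.8]
tray block dark [ 657.4 -162.1  123.4  107.5  -13.9]
tray block yel [ 661.4 -164.7   88.5   39.3  -13.9]
tray chuck dark [ 571.8 -326.2  122.1  110.2  -10.6]
tray chuck yel [ 574.8 -331.4   57.8   55.6   44.8]
(125, 255) [ 19  16 178]
(208, 241) [23 36 56]
(292, 247) [45 12 44]
(365, 239) [175  19  81]
(438, 194) [ 24 255 246]
```

View pics/crop1.png

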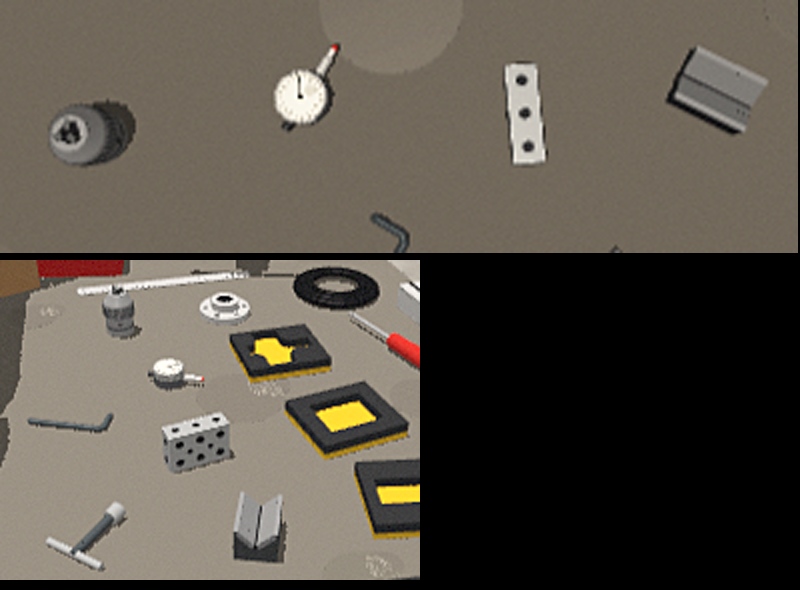

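The crop shows the chuck jaws at (68,131), the dial face at (301,97) with its red tip at (336,47), the block's top face at about (525,113), and the vee at (720,90) with its groove running from upper left to lower right. For the trays, the bias in the dark outline and the bias in the yellow outline cancel when averaged.

```bash
python3 - <<'E'
from h import *
d=pickle.load(open("c0.pkl","rb")); c=d["top"]; s=d["side"]
im=c["pixels"].astype(int); hsv=cv2.cvtColor(c["pixels"],cv2.COLOR_RGB2HSV)
def big(m,u0,u1,v0,v1):
    w=np.zeros(m.shape,np.uint8); w[v0:v1,u0:u1]=m[v0:v1,u0:u1]
    return max(cv2.findContours(w,0,1)[0],key=cv2.contourArea)[:,0]
br=hsv[...,2]>150
k=big(br,275,310,222,272); print("block",rect(cast(c,k,.051)))
k=big(br,192,225,225,260); (u,v),R=cv2.minEnclosingCircle(k); f=cast(c,(u,v),.025)[0]; print("dial face",u,v,R,f)
red=(hsv[...,1]>140)&((hsv[...,0]<8)|(hsv[...,0]>172))
q=np.argwhere(red[205:240,205:235])[:,::-1].mean(0)+[205,205]; t=cast(c,q,.010)[0]; print("tip",q,t, "yaw",np.degrees(np.arctan2(*(t-f)[[1,0]])), np.linalg.norm((t-f)[:2]))
cr=lambda X,Y:(95+X/2.667,205+Y/2.663)
v=cast(c,[cr(698,46),cr(768,78),cr(742,133),cr(676,95)],.040); print("vee",rect(v)); print(v.round(3))
# jaws
print("chuck jaws",cast(c,cr(68,131),.072), "side",cast(s,(208.5,155),.072))
bl=(hsv[...,0]>100)&(hsv[...,0]<125)&(hsv[...,1]>150)
print("bottle",cast(c,(460,275),.095), "flange",cast(c,(134,178),.026), cast(s,(262,160),.026))
for n,p in dict(block=(.49,-.01,.051)).items(): print(proj(s,p))
# side checks: block top-face centre in side crop (197,426)->; vee
print("block side",cast(s,(150+196/2,140+(426-260)/2),.051),"dial face side",cast(s,(150+168/2,140+(369-260)/2),.025))
E
```

```text
block [446.5 -10.3  76.3  23.9   6.6]
dial face 207.5 240.85000610351562 10.162413597106934 [0.45769111 0.16758927 0.025     ]
tip [220.66666667 222.33333333] [0.4999745  0.14411155 0.01      ] yaw -29.04108965185582 0.04836412025723272
vee [ 470.1 -162.4   59.3   48.1   64. ]
[[ 0.503 -0.145  0.04 ]
 [ 0.479 -0.2    0.04 ]
 [ 0.435 -0.179  0.04 ]
 [ 0.464 -0.128  0.04 ]]
chuck jaws [[0.42294004 0.32947551 0.072     ]] side [[0.42159337 0.32467236 0.072     ]]
bottle [[ 0.39804011 -0.32900563  0.095     ]] flange [[0.59061616 0.33512162 0.026     ]] [[0.59099925 0.33413863 0.026     ]]
[[265.37723861 218.85865972]]
block side [[ 0.44633543 -0.01342265  0.051     ]] dial face side [[0.45553799 0.16004264 0.025     ]]
```

```bash
cat > go.py <<'E'
# usage: go.py x y z psi_deg -> shift (/0.3) and turn (/120deg) in tool axes from the present pose
import sys, numpy as np
from scipy.spatial.transform import Rotation as R
from bench import r
s=r.read_state(); x,y,z,p=map(float,sys.argv[1:])
p=np.radians(p); Y=np.array([np.cos(p),np.sin(p),0]); Z=np.array([0,0,-1.]); best=None
R0=R.from_quat(s["eef_rot"])
for sg in(1,-1):
    T=R.from_matrix(np.c_[np.cross(sg*Y,Z),sg*Y,Z]); v=(R0.inv()*T).as_rotvec(degrees=True)
    print("shift",(R0.inv().apply(np.array([x,y,z])-s["ee_pos"])/.3).round(3),"turn",(v/120).round(3))
y0=R0.apply([0,1,0]); print("now t",round(s["time"],2),s["ee_pos"].round(4),"psi",np.degrees(np.arctan2(y0[1],y0[0])).round(1),"tilt",R0.apply([0,0,1]).round(4),"j",s["joint_positions"].round(2),"w",round(s["width"],4),"F",s["ft_force"].round(1),"grip",round(s["grip_force"],1))
E
python3 go.py .4225 .3275 .15 0
```

```text
shift [-1.066 -0.654  0.287] turn [-0.001  0.     0.621]
shift [-1.066 -0.654  0.287] turn [-0.    -0.001 -0.879]
now t 0.1 [0.1665 0.6021 0.2358] psi 74.5 tilt [-3.0e-04 -1.3e-03 -1.0e+00] j [-1.32  0.33 -0.06  1.46  0.02  1.35 -0.09] w 0.0868 F [-0.1  0.  -0. ] grip 0.0
```

```bash
python3 -m pendant '[[-1,-0.15,-0.09,0,0,0,0.05],[-1,-0.3,-0.19,0,0,0,0.12],[-1,-0.48,-0.3,0,0,0,0.2],[-1,-0.65,-0.4,0,0,0,0.28],[-1,-0.8,-0.5,0,0,0,0.36],[-1,-0.95,-0.58,0.05,0,0,0.44],[-1,-1,-0.62,0.1,0,0,0.52],[-1,-1,-0.65,0.2,0,0,0.6]]'; python3 go.py .4225 .3275 .12 0
```

```text
time: 1.1
ee_pos: [0.4054, 0.3333, 0.1766]
eef_rot: [0.694, 0.72, 0.001, 0.0]
ft_force: [-0.4, 1.0, -0.5]
width: 0.0871
grip_force: 0.0
shift [-0.022  0.056  0.189] turn [ 0.001 -0.     0.017]
shift [-0.022  0.056  0.189] turn [ 1.000e-03  1.000e-03 -1.483e+00]
now t 1.1 [0.4054 0.3333 0.1766] psi 2.1 tilt [ 0.0014  0.0011 -1.    ] j [-1.01  0.15  0.26  1.82 -0.04  1.17 -0.7 ] w 0.0871 F [-0.4  1.  -0.5] grip 0.0
```

```bash
python3 -m pendant '[[-1,-0.02,0.04,0.1,0,0,0.017],[-1,-0.02,0.056,0.15,0,0,0.017],[-1,-0.02,0.056,0.15,0,0,0.017]]'; python3 go.py .4225 .3275 .037 0; cat > snap.py <<'E'
# snap.py name  u0 v0 u1 v1 (top)  u0 v0 u1 v1 (side): enlarged crops side by side
import sys; from h import *; from bench import optics
a=list(map(int,sys.argv[2:])); o=np.zeros((400,800,3),np.uint8); d={}
for i,n in enumerate(("top","side")):
    c=d[n]=optics.camera(n); u0,v0,u1,v1=a[4*i:4*i+4]; k=min(400/(u1-u0),400/(v1-v0))
    q=cv2.resize(c["pixels"][v0:v1,u0:u1],None,fx=k,fy=k,interpolation=cv2.INTER_CUBIC)[:400,:400]; o[:q.shape[0],400*i:400*i+q.shape[1]]=q; print(n,"scale",k)
pickle.dump(d,open(sys.argv[1]+".pkl","wb")); cv2.imwrite(f"pics/{sys.argv[1]}.png",o[:,:,::-1])
E
python3 snap.py hov1 80 200 180 300 160 100 260 200
```

```text
time: 1.48
ee_pos: [0.4204, 0.3291, 0.1308]
eef_rot: [0.704, 0.71, -0.001, 0.0]
ft_force: [0.0, 0.4, 0.6]
width: 0.0871
grip_force: 0.0
shift [-0.005  0.007  0.313] turn [-0.001  0.001  0.005]
shift [-0.005  0.007  0.313] turn [-1.000e-03 -1.000e-03 -1.495e+00]
now t 1.48 [0.4204 0.3291 0.1308] psi 0.5 tilt [-0.0013 -0.0013 -1.    ] j [-0.99  0.22  0.27  1.84 -0.06  1.09 -0.69] w 0.0871 F [0.  0.4 0.6] grip 0.0
top scale 4.0
side scale 4.0
```

View pics/hov1.png

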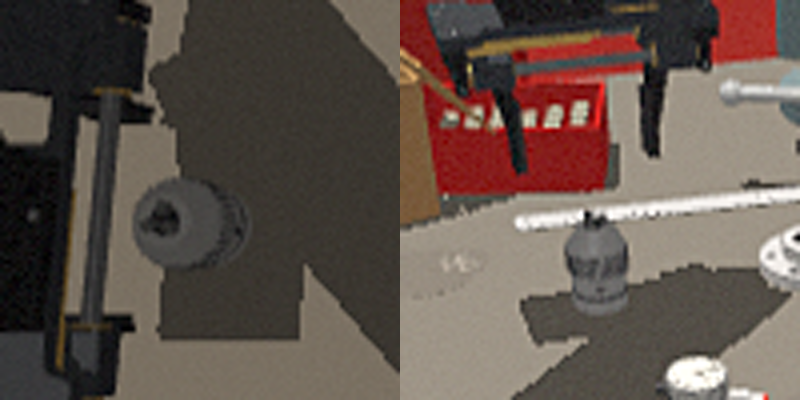

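The hover picture shows the fingertips at (523,170) and (652,155) in the side crop, straddling the chuck axis at about (597,260). In the top crop the sleeve centre is at about (180,225).

```bash
python3 - <<'E'
from h import *
d=pickle.load(open("hov1.pkl","rb"))
print(cast(d["top"],[(80+157/4,200+217/4)],.072),cast(d["top"],[(80+180/4,200+224/4)],.05), cast(d["side"],(160+190/4,100+218/4),.072))
p=[.4204,.3291,.1308-.014]
print("side mid tip",proj(d["side"],p),"seen",160+187/4,100+162/4)
E
```

```text
[[0.42276792 0.33193694 0.072     ]] [[0.42057481 0.32916068 0.05      ]] [[0.41942094 0.32887154 0.072     ]]
side mid tip [[206.53607017 140.38902016]] seen 206.75 140.5
```

```bash
python3 -m pendant '[[-1,0,0,0.1,0,0,0.004],[-1,0,0.002,0.2,0,0,0.004],[-1,0,0.002,0.28,0,0,0.004],[-1,0,0.002,0.313,0,0,0.004],[-1,0,0.002,0.313,0,0,0.004],[0.3,0,0.002,0.313,0,0,0.004],[0.6,0,0.002,0.313,0,0,0.004],[0.6,0,0.002,0.313,0,0,0.004]]' 45; python3 go.py .421 .329 .15 0
```

```text
time: 2.58
ee_pos: [0.4216, 0.3295, 0.0382]
eef_rot: [0.707, 0.707, 0.0, -0.0]
ft_force: [0.9, -0.0, -0.0]
width: 0.065
grip_force: 0.0
shift [-0.001 -0.002 -0.373] turn [ 0. -0.  0.]
shift [-0.001 -0.002 -0.373] turn [ 1.0e-03  0.0e+00 -1.5e+00]
now t 2.58 [0.4216 0.3295 0.0382] psi 0.0 tilt [ 6.e-04  8.e-04 -1.e+00] j [-0.97  0.34  0.25  1.92 -0.11  0.89 -0.66] w 0.065 F [ 0.9 -0.  -0. ] grip 0.0
```

```bash
python3 -m pendant '[[1,0,0,0,0,0,0],[1,0,0,0,0,0,0],[1,0,0,0,0,0,0],[1,0,0,0,0,0,0],[1,0,0,-0.03,0,0,0],[1,0,0,-0.1,0,0,0],[1,0,0,-0.2,0,0,0],[1,0,0,-0.32,0,0,0]]' 45; python3 go.py .573 -.329 .15 0
```

```text
time: 3.58
ee_pos: [0.4206, 0.3287, 0.1341]
eef_rot: [0.707, 0.707, -0.001, -0.0]
ft_force: [-0.4, 0.3, -4.3]
width: 0.0444
grip_force: 45.0
shift [-2.192  0.507 -0.05 ] turn [-0.001  0.001  0.   ]
shift [-2.192  0.507 -0.05 ] turn [-1.0e-03 -1.0e-03 -1.5e+00]
now t 3.58 [0.4206 0.3287 0.1341] psi 0.0 tilt [-0.0017 -0.0015 -1.    ] j [-0.99  0.22  0.27  1.84 -0.06  1.09 -0.69] w 0.0444 F [-0.4  0.3 -4.3] grip 45.0
```

```bash
python3 -m pendant '[[1,-0.06,0.01,-0.04,0,0,0],[1,-0.16,0.03,-0.06,0,0,0],[1,-0.3,0.06,-0.06,0,0,0],[1,-0.45,0.1,-0.06,0,0,0],[1,-0.6,0.13,-0.06,0,0,0],[1,-0.75,0.16,-0.06,0,0,0],[1,-0.88,0.19,-0.06,0,0,0],[1,-0.98,0.22,-0.06,0,0,0]]' 45;  python3 -m pendant '[[1,-0.12,0.03,0,0,0,0],[1,-0.26,0.06,0,0,0,0],[1,-0.4,0.1,0,0,0,0],[1,-0.55,0.13,0,0,0,0],[1,-0.7,0.17,0,0,0,0],[1,-0.83,0.2,0,0,0,0],[1,-0.93,0.23,0,0,0,0],[1,-0.98,0.24,0,0,0,0]]' 45; python3 go.py .573 -.329 .12 0
```

```text
time: 4.58
ee_pos: [0.4864, 0.0321, 0.1507]
eef_rot: [0.708, 0.706, -0.001, -0.001]
ft_force: [-0.2, 0.5, -3.9]
width: 0.0449
grip_force: 45.0
time: 5.58
ee_pos: [0.558, -0.2611, 0.1505]
eef_rot: [0.708, 0.706, -0.001, -0.001]
ft_force: [0.3, -0.8, -4.1]
width: 0.0448
grip_force: 45.0
shift [-0.226  0.051  0.102] turn [-0.001  0.    -0.001]
shift [-0.226  0.051  0.102] turn [0.    0.002 1.499]
now t 5.58 [ 0.558  -0.2611  0.1505] psi -0.1 tilt [-2.3e-03 -2.0e-04 -1.0e+00] j [-0.16  0.43  0.68  1.62 -0.29  1.19  0.58] w 0.0448 F [ 0.3 -0.8 -4.1] grip 45.0
```

```bash
python3 -m pendant '[[1,-0.08,0.02,0,0,0,0],[1,-0.17,0.035,0,0,0,0],[1,-0.226,0.051,0.03,0,0,0],[1,-0.226,0.051,0.1,0,0,0],[1,-0.226,0.051,0.18,0,0,0],[1,-0.226,0.051,0.22,0,0,0],[1,-0.226,0.051,0.22,0,0,0]]' 45;  python3 go.py .573 -.329 .0455 0; python3 snap.py hov2 380 140 500 260 300 230 440 370
```

```text
time: 6.45
ee_pos: [0.5744, -0.3252, 0.0842]
eef_rot: [0.707, 0.708, -0.0, -0.001]
ft_force: [-0.4, -0.2, -4.0]
width: 0.0448
grip_force: 45.0
shift [-0.013 -0.004  0.129] turn [-0.001 -0.001  0.001]
shift [-0.013 -0.004  0.129] turn [ 1.000e-03 -2.000e-03 -1.499e+00]
now t 6.45 [ 0.5744 -0.3252  0.0842] psi 0.1 tilt [-0.0021  0.0014 -1.    ] j [-0.01  0.6   0.64  1.55 -0.38  1.12  0.71] w 0.0448 F [-0.4 -0.2 -4. ] grip 45.0
top scale 3.3333333333333335
side scale 2.857142857142857
```

View pics/hov2.png

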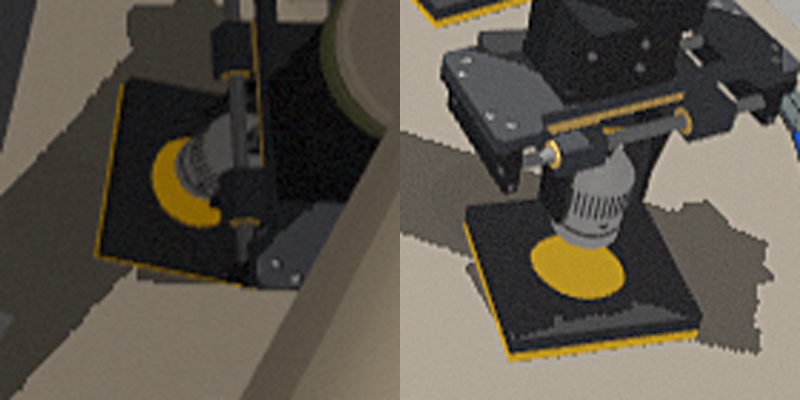

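The picture shows the chuck held upright above the circular cut-out. In the side crop its base centre is at about (588,234) and the yellow disc spans (530..625, 235..300).

```bash
python3 - <<'E'
from h import *
d=pickle.load(open("hov2.pkl","rb")); s0=pickle.load(open("c0.pkl","rb"))["side"]
print("chuck base",cast(d["side"],(300+188/2.857,230+233/2.857),.046))
hsv=cv2.cvtColor(s0["pixels"],cv2.COLOR_RGB2HSV)
dark=(hsv[...,2]<75).astype(np.uint8); yel=((hsv[...,0]>18)&(hsv[...,0]<32)&(hsv[...,1]>180)&(hsv[...,2]>150)).astype(np.uint8)
for n,(u,v,a) in dict(chuck=(362,322,48),block=(360,257,40),vee=(323,218,38),dial=(290,185,32)).items():
    for nm,m,z in(("dark",dark,.022),("yel",yel,.008)):
        w=np.zeros_like(m); w[v-a:v+a,u-a:u+a]=m[v-a:v+a,u-a:u+a]
        if nm=="yel": w=cv2.morphologyEx(w,cv2.MORPH_OPEN,np.ones((3,3)))
        ks=[k for k in cv2.findContours(w,0,1)[0] if cv2.contourArea(k)>100]
        k=ks and min(ks,key=lambda k:np.hypot(*(k[:,0].mean(0)-[u,v])))[:,0] if nm=="yel" else max(ks,key=cv2.contourArea)[:,0]
        print(n,nm,rect(cast(s0,k,z)))
E
```

```text
chuck base [[ 0.57429803 -0.33015283  0.046     ]]
chuck dark [ 569.  -332.3  123.1  113.2  -10.4]
chuck yel [ 575.3 -323.3   54.3   52.9  -78.8]
block dark [ 654.  -169.2  123.3  116.7  -13.8]
block yel [ 662.6 -155.5   86.3   27.8  -14.2]
vee dark [642.   -8.7 126.7 117.1   5.8]
vee yel [650.5   9.1  64.7  46.8   5.6]
dial dark [620.9 171.1 124.6 121.5  -1.7]
dial yel [620.4 193.2  70.2  47.3  70.4]
```

```bash
python3 -m pendant '[[1,-0.005,-0.004,0.03,0,0,0],[1,-0.005,-0.004,0.06,0,0,0],[1,-0.005,-0.004,0.09,0,0,0],[1,-0.005,-0.004,0.11,0,0,0],[1,-0.005,-0.004,0.12,0,0,0],[1,-0.005,-0.004,0.126,0,0,0],[1,-0.005,-0.004,0.126,0,0,0]]' 45;  python3 go.py .573 -.327 .15 0
```

```text
time: 7.42
ee_pos: [0.5738, -0.328, 0.0479]
eef_rot: [0.707, 0.707, 0.0, 0.0]
ft_force: [-0.5, 0.9, -5.1]
width: 0.0448
grip_force: 45.0
shift [ 0.003 -0.003 -0.34 ] turn [ 0. -0.  0.]
shift [ 0.003 -0.003 -0.34 ] turn [ 0.   0.  -1.5]
now t 7.42 [ 0.5738 -0.328   0.0479] psi 0.0 tilt [ 2.e-04  0.e+00 -1.e+00] j [ 0.    0.64  0.62  1.58 -0.41  1.06  0.73] w 0.0448 F [-0.5  0.9 -5.1] grip 45.0
```

```bash
python3 -m pendant '[[1,0,0,0.003,0,0,0],[1,0,0,0.005,0,0,0],[1,0,0,0.007,0,0,0],[1,0,0,0.007,0,0,0]]' 45; python3 go.py .573 -.327 .15 0|tail -1
```

```text
time: 7.92
ee_pos: [0.5738, -0.328, 0.0459]
eef_rot: [0.707, 0.707, 0.0, 0.0]
ft_force: [-0.6, 0.9, -1.2]
width: 0.0449
grip_force: 45.0
now t 7.92 [ 0.5738 -0.328   0.0459] psi 0.0 tilt [ 1.e-04  1.e-04 -1.e+00] j [ 0.01  0.64  0.62  1.58 -0.41  1.05  0.73] w 0.0449 F [-0.6  0.9 -1.2] grip 45.0
```

```bash
python3 -m pendant '[[-0.3,0,0,0,0,0,0],[-0.6,0,0,0,0,0,0],[-0.9,0,0,0,0,0,0],[-1,0,0,0,0,0,0],[-1,0,0,-0.1,0,0,0],[-1,0,0,-0.22,0,0,0],[-1,0,0,-0.34,0,0,0],[-1,0,0,-0.4,0,0,0]]' 20; python3 go.py .469 -.162 .12 154
```

```text
time: 8.93
ee_pos: [0.5743, -0.3285, 0.1677]
eef_rot: [0.707, 0.707, 0.0, 0.001]
ft_force: [-0.0, -0.9, 0.1]
width: 0.087
grip_force: 0.0
shift [ 0.555 -0.351  0.158] turn [-0.     0.002 -1.283]
shift [ 0.555 -0.351  0.158] turn [0.001 0.    0.217]
now t 8.93 [ 0.5743 -0.3285  0.1677] psi 0.0 tilt [ 2.2e-03 -9.0e-04 -1.0e+00] j [-0.03  0.52  0.68  1.48 -0.34  1.26  0.68] w 0.087 F [-0.  -0.9  0.1] grip 0.0
```

```bash
python3 -m pendant '[[-1,0.1,-0.06,0,0,0,0.04],[-1,0.22,-0.14,0,0,0,0.1],[-1,0.36,-0.23,0.02,0,0,0.17],[-1,0.48,-0.3,0.06,0,0,0.217],[-1,0.54,-0.34,0.12,0,0,0.217],[-1,0.555,-0.351,0.16,0,0,0.217],[-1,0.555,-0.351,0.16,0,0,0.217]]'; python3 go.py .469 -.162 .031 154; python3 snap.py hov3 310 190 420 300 200 220 340 360
```

```text
time: 9.8
ee_pos: [0.4681, -0.1618, 0.1171]
eef_rot: [0.848, 0.53, -0.001, -0.0]
ft_force: [0.7, -0.8, -0.1]
width: 0.0872
grip_force: 0.0
shift [0.001 0.003 0.287] turn [1.0e-03 1.0e-03 1.5e+00]
shift [0.001 0.003 0.287] turn [-0.001  0.    -0.   ]
now t 9.8 [ 0.4681 -0.1618  0.1171] psi -26.0 tilt [-1.3e-03 -2.0e-04 -1.0e+00] j [-0.48  0.18  0.79  1.97 -0.15  1.04 -0.07] w 0.0872 F [ 0.7 -0.8 -0.1] grip 0.0
top scale 3.6363636363636362
side scale 2.857142857142857
```

View pics/hov3.png

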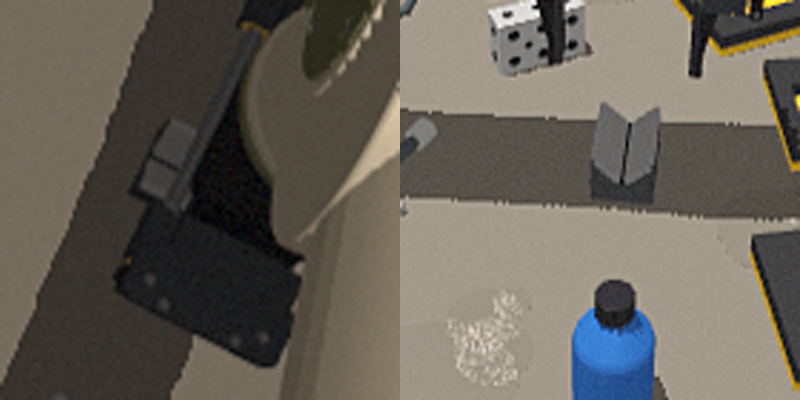

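The side crop shows the fingertips at (553,62) and (697,75), centred over the vee groove at x≈627. The top corners of the vee are at about (603,103), (660,108), (592,157) and (655,163).

```bash
python3 - <<'E'
from h import *
d=pickle.load(open("hov3.pkl","rb"))
P=cast(d["side"],[(200+(a-400)/2.857,220+b/2.857) for a,b in[(603,103),(660,108),(655,163),(592,157)]],.04)
print(P.mean(0),rect(P))
E
```

```text
[ 0.47068167 -0.16398651  0.04      ] [ 470.9 -164.    58.1   44.3   64. ]
```

```bash
python3 -m pendant '[[-1,0,0.003,0.06,0,0,0],[-1,0,0.003,0.14,0,0,0],[-1,0,0.003,0.22,0,0,0],[-1,0,0.003,0.265,0,0,0],[-1,0,0.003,0.285,0,0,0],[-1,0,0.003,0.285,0,0,0],[0,0,0.003,0.285,0,0,0],[1,0,0.003,0.285,0,0,0]]' 30; python3 go.py .469 -.162 .12 154
```

```text
time: 10.9
ee_pos: [0.4696, -0.1619, 0.0328]
eef_rot: [0.848, 0.53, 0.001, 0.0]
ft_force: [0.2, 0.5, -0.4]
width: 0.074
grip_force: 0.0
shift [-0.001 -0.001 -0.291] turn [-1.0e-03 -1.0e-03  1.5e+00]
shift [-0.001 -0.001 -0.291] turn [ 0. -0. -0.]
now t 10.9 [ 0.4696 -0.1619  0.0328] psi -26.0 tilt [ 1.2e-03  2.0e-04 -1.0e+00] j [-0.4   0.34  0.73  2.03 -0.3   0.87  0.04] w 0.074 F [ 0.2  0.5 -0.4] grip 0.0
```

```bash
python3 -m pendant '[[1,0,0,0.004,0,0,0],[1,0,0,0.004,0,0,0],[1,0,0,0.004,0,0,0],[1,0,0,0.004,0,0,0],[1,0,0,0.004,0,0,0],[1,0,0,0.004,0,0,0]]' 50; python3 go.py .469 -.162 .12 154 | tail -1;  python3 -m pendant '[[1,0,0,0,0,0,0],[1,0,0,-0.02,0,0,0],[1,0,0,-0.08,0,0,0],[1,0,0,-0.18,0,0,0],[1,0,0,-0.27,0,0,0],[1,0,0,-0.3,0,0,0],[1,0,0,-0.3,0,0,0]]' 50; python3 go.py .647 -.0005 .11 -84.3
```

```text
time: 11.65
ee_pos: [0.4696, -0.1621, 0.0312]
eef_rot: [0.848, 0.53, 0.0, 0.0]
ft_force: [3.2, -1.2, -0.8]
width: 0.0448
grip_force: 50.0
now t 11.65 [ 0.4696 -0.1621  0.0312] psi -26.0 tilt [ 7.e-04 -2.e-04 -1.e+00] j [-0.4   0.34  0.73  2.04 -0.3   0.87  0.04] w 0.0448 F [ 3.2 -1.2 -0.8] grip 50.0
time: 12.52
ee_pos: [0.4692, -0.1617, 0.1212]
eef_rot: [0.848, 0.53, 0.0, -0.0]
ft_force: [-0.2, 1.0, -7.2]
width: 0.0444
grip_force: 50.0
shift [0.743 0.297 0.038] turn [-0.    -0.     0.486]
shift [0.743 0.297 0.038] turn [ 1.000e-03 -0.000e+00 -1.014e+00]
now t 12.53 [ 0.4692 -0.1617  0.1212] psi -26.0 tilt [ 6.e-04  7.e-04 -1.e+00] j [-0.49  0.18  0.8   1.97 -0.15  1.05 -0.07] w 0.0444 F [-0.2  1.  -7.2] grip 50.0
```

```bash
python3 -m pendant '[[1,0.05,0.02,0,0,0,0.03],[1,0.15,0.06,0,0,0,0.09],[1,0.27,0.11,0,0,0,0.16],[1,0.4,0.16,0,0,0,0.24],[1,0.53,0.21,0,0,0,0.32],[1,0.64,0.26,0,0,0,0.4],[1,0.71,0.285,0.02,0,0,0.46],[1,0.743,0.297,0.04,0,0,0.486]]' 50; python3 -m pendant '[[1,0,0,0.06,0,0,0],[1,0,0,0.13,0,0,0],[1,0,0,0.15,0,0,0],[1,0,0,0.15,0,0,0]]' 50; python3 go.py .647 -.0005 .039 -84.3; python3 snap.py hov4 230 100 350 220 260 150 400 290
```

```text
time: 13.52
ee_pos: [0.6469, 0.001, 0.1065]
eef_rot: [0.999, 0.049, -0.001, 0.0]
ft_force: [-0.0, -0.2, -6.7]
width: 0.0446
grip_force: 50.0
time: 14.02
ee_pos: [0.6465, -0.0011, 0.0635]
eef_rot: [0.999, 0.049, -0.001, -0.0]
ft_force: [-0.1, -0.6, -5.9]
width: 0.0446
grip_force: 50.0
shift [ 0.002 -0.002  0.082] turn [-0.     0.    -0.001]
shift [ 0.002 -0.002  0.082] turn [1.000e-03 0.000e+00 1.499e+00]
now t 14.03 [ 0.6465 -0.0011  0.0635] psi -84.4 tilt [-0.001 -0.    -1.   ] j [-0.64  0.65  0.8   1.61 -0.51  1.1  -1.18] w 0.0446 F [-0.1 -0.6 -5.9] grip 50.0
top scale 3.3333333333333335
side scale 2.857142857142857
```

View pics/hov4.png

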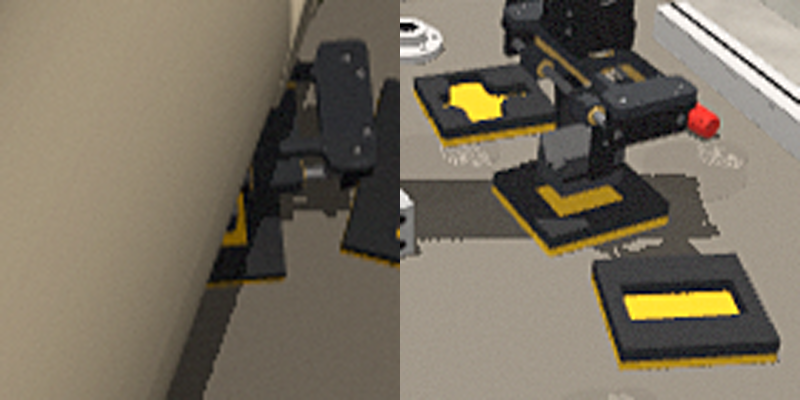

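The side crop shows the vee level and in line with its broad cut-out (yellow L at about (580,200)), about 10 mm above the rim. I'll lower it now.

```bash
python3 -m pendant '[[1,0.002,-0.002,0.025,0,0,0],[1,0.002,-0.002,0.045,0,0,0],[1,0.002,-0.002,0.06,0,0,0],[1,0.002,-0.002,0.07,0,0,0],[1,0.002,-0.002,0.076,0,0,0],[1,0.002,-0.002,0.08,0,0,0],[1,0.002,-0.002,0.082,0,0,0],[1,0.002,-0.002,0.082,0,0,0]]' 50; python3 go.py .647 -.0005 .039 -84.3
```

```text
time: 15.12
ee_pos: [0.6476, 0.0, 0.0395]
eef_rot: [0.999, 0.049, 0.0, -0.0]
ft_force: [-0.9, -0.7, -5.9]
width: 0.0448
grip_force: 50.0
shift [-0.002  0.002  0.002] turn [-0. -0. -0.]
shift [-0.002  0.002  0.002] turn [-0.   0.   1.5]
now t 15.12 [0.6476 0.     0.0395] psi -84.3 tilt [ 1.e-04  1.e-04 -1.e+00] j [-0.63  0.68  0.78  1.63 -0.53  1.06 -1.17] w 0.0448 F [-0.9 -0.7 -5.9] grip 50.0
```

```bash
python3 -m pendant '[[1,0,0,0.002,0,0,0],[1,0,0,0.004,0,0,0],[1,0,0,0.004,0,0,0]]' 50
```

```text
time: 15.5
ee_pos: [0.6477, -0.0, 0.0392]
eef_rot: [0.999, 0.049, 0.0, -0.0]
ft_force: [-4.1, 0.3, 5.6]
width: 0.0446
grip_force: 50.0
```

```bash
python3 -m pendant '[[-0.3,0,0,0,0,0,0],[-0.6,0,0,0,0,0,0],[-0.9,0,0,0,0,0,0],[-1,0,0,0,0,0,0],[-1,0,0,-0.08,0,0,0],[-1,0,0,-0.2,0,0,0],[-1,0,0,-0.3,0,0,0],[-1,0,0,-0.3,0,0,0]]' 20; python3 go.py .4465 -.0115 .10 -83.4
```

```text
time: 16.5
ee_pos: [0.649, -0.0003, 0.1307]
eef_rot: [0.999, 0.049, 0.002, -0.0]
ft_force: [0.6, -0.2, 0.3]
width: 0.0872
grip_force: 0.0
shift [-0.676 -0.029  0.1  ] turn [-0.    -0.002 -0.008]
shift [-0.676 -0.029  0.1  ] turn [-0.003  0.     1.492]
now t 16.5 [ 6.490e-01 -3.000e-04  1.307e-01] psi -84.3 tilt [ 4.1e-03  6.0e-04 -1.0e+00] j [-0.67  0.58  0.85  1.56 -0.46  1.2  -1.22] w 0.0872 F [ 0.6 -0.2  0.3] grip 0.0
```

```bash
python3 -m pendant '[[-1,-0.08,0,0,0,0,0],[-1,-0.2,-0.01,0,0,0,0],[-1,-0.34,-0.015,0,0,0,-0.004],[-1,-0.48,-0.02,0,0,0,-0.008],[-1,-0.6,-0.025,0.03,0,0,-0.008],[-1,-0.676,-0.029,0.08,0,0,-0.008],[-1,-0.676,-0.029,0.1,0,0,-0.008],[-1,-0.676,-0.029,0.1,0,0,-0.008]]'; python3 go.py .4465 -.0115 .036 -83.4;python3 snap.py hov5 240 130 370 260 210 170 350 310
```

```text
time: 17.5
ee_pos: [0.4455, -0.0113, 0.0982]
eef_rot: [0.998, 0.058, 0.0, 0.0]
ft_force: [0.6, 0.3, -0.0]
width: 0.0869
grip_force: 0.0
shift [0.003 0.001 0.207] turn [ 0. -0.  0.]
shift [0.003 0.001 0.207] turn [ 0.   0.  -1.5]
now t 17.5 [ 0.4455 -0.0113  0.0982] psi -83.4 tilt [ 2.e-04 -5.e-04 -1.e+00] j [-1.05  0.08  1.03  2.12 -0.08  0.98 -1.44] w 0.0869 F [ 0.6  0.3 -0. ] grip 0.0
top scale 3.076923076923077
side scale 2.857142857142857
```

View pics/hov5.png

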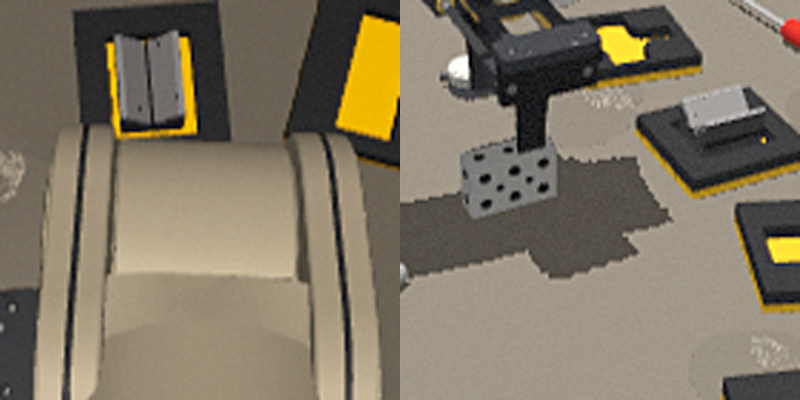

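The vee sits squarely in its cut-out (top crop). In the side crop the block's lower front edge runs from (473,217) to (557,200).

```bash
python3 - <<'E'
from h import *
d=pickle.load(open("hov5.pkl","rb"))
g=lambda a,b:(210+(a-400)/2.857,170+b/2.857)
P=cast(d["side"],[g(473,217),g(557,200)],0); m=P.mean(0); e=P[1]-P[0]; a=np.arctan2(e[1],e[0]); print(P,np.degrees(a),"centre",m+.0127*np.array([-np.sin(a),np.cos(a),0]))
E
python3 -m pendant '[[-1,0.003,0.001,0.05,0,0,0],[-1,0.003,0.001,0.11,0,0,0],[-1,0.003,0.001,0.17,0,0,0],[-1,0.003,0.001,0.2,0,0,0],[-1,0.003,0.001,0.207,0,0,0],[-1,0.003,0.001,0.207,0,0,0]]' 30; python3 go.py .4465 -.0115 .036 -83.4
```

```text
[[ 0.41141402 -0.02501017  0.        ]
 [ 0.48415966 -0.02511601  0.        ]] -0.08336117820096431 centre [ 0.44780532 -0.01236311  0.        ]
time: 18.35
ee_pos: [0.4463, -0.0117, 0.0365]
eef_rot: [0.998, 0.058, 0.0, 0.0]
ft_force: [-0.5, 0.1, 0.5]
width: 0.087
grip_force: 0.0
shift [ 0.001 -0.     0.002] turn [ 0. -0.  0.]
shift [ 0.001 -0.     0.002] turn [ 0.   0.  -1.5]
now t 18.35 [ 0.4463 -0.0117  0.0365] psi -83.4 tilt [ 5.e-04 -0.e+00 -1.e+00] j [-0.95  0.26  0.97  2.16 -0.28  0.85 -1.27] w 0.087 F [-0.5  0.1  0.5] grip 0.0
```

```bash
python3 -m pendant '[[1,0,0,0,0,0,0],[1,0,0,0,0,0,0],[1,0,0,0,0,0,0],[1,0,0,0,0,0,0],[1,0,0,0,0,0,0],[1,0,0,0,0,0,0],[1,0,0,0,0,0,0],[1,0,0,0,0,0,0]]' 50; python3 -m pendant '[[1,0,0,0,0,0,0],[1,0,0,0,0,0,0],[1,0,0,0,0,0,0]]' 50;  python3 go.py .4465 -.0115 .12 -83.4
```

```text
time: 19.35
ee_pos: [0.4459, -0.0116, 0.0361]
eef_rot: [0.998, 0.058, 0.0, 0.0]
ft_force: [-0.1, -0.5, -0.7]
width: 0.0242
grip_force: 50.0
time: 19.73
ee_pos: [0.4458, -0.0116, 0.0361]
eef_rot: [0.998, 0.058, 0.0, 0.0]
ft_force: [-0.1, -0.5, 0.2]
width: 0.0247
grip_force: 50.0
shift [ 0.002 -0.    -0.28 ] turn [ 0. -0.  0.]
shift [ 0.002 -0.    -0.28 ] turn [ 0.   0.  -1.5]
now t 19.73 [ 0.4458 -0.0116  0.0361] psi -83.4 tilt [ 0. -0. -1.] j [-0.95  0.26  0.97  2.16 -0.28  0.85 -1.27] w 0.0247 F [-0.1 -0.5  0.2] grip 50.0
```

```bash
python3 -m pendant '[[1,0,0,-0.02,0,0,0],[1,0,0,-0.08,0,0,0],[1,0,0,-0.17,0,0,0],[1,0,0,-0.26,0,0,0],[1,0,0,-0.3,0,0,0],[1,0,0,-0.3,0,0,0]]' 50;  python3 go.py .658 -.163 .126 -103.9
```

```text
time: 20.48
ee_pos: [0.4459, -0.011, 0.1263]
eef_rot: [0.998, 0.058, 0.0, -0.001]
ft_force: [-0.2, -0.1, -6.2]
width: 0.0243
grip_force: 50.0
shift [0.643 0.585 0.001] turn [-0.001 -0.     0.171]
shift [0.643 0.585 0.001] turn [ 0.000e+00 -1.000e-03 -1.329e+00]
now t 20.48 [ 0.4459 -0.011   0.1263] psi -83.3 tilt [ 7.0e-04  1.8e-03 -1.0e+00] j [-1.11 -0.    1.06  2.09 -0.    1.05 -1.51] w 0.0243 F [-0.2 -0.1 -6.2] grip 50.0
```

```bash
python3 -m pendant '[[1,0.05,0.045,0,0,0,0.01],[1,0.14,0.13,0,0,0,0.03],[1,0.25,0.23,0,0,0,0.06],[1,0.36,0.33,0,0,0,0.09],[1,0.47,0.43,0,0,0,0.12],[1,0.56,0.51,0,0,0,0.15],[1,0.62,0.565,0,0,0,0.171],[1,0.643,0.585,0.01,0,0,0.171]]' 50; python3 -m pendant '[[1,0,0,0.07,0,0,0],[1,0,0,0.14,0,0,0],[1,0,0,0.18,0,0,0],[1,0,0,0.18,0,0,0]]' 50; python3 go.py .658 -.163 .0441 -103.9; python3 snap.py hov6 300 90 430 220 280 180 420 320
```

```text
time: 21.48
ee_pos: [0.6575, -0.1647, 0.1204]
eef_rot: [0.993, -0.121, -0.001, 0.0]
ft_force: [-0.7, 0.1, -6.5]
width: 0.0246
grip_force: 50.0
time: 21.98
ee_pos: [0.6569, -0.1628, 0.0678]
eef_rot: [0.993, -0.121, -0.001, -0.0]
ft_force: [0.2, 0.2, -5.9]
width: 0.0246
grip_force: 50.0
shift [ 0.004 -0.     0.079] turn [-0.     0.001  0.   ]
shift [ 0.004 -0.     0.079] turn [-0.002 -0.    -1.5  ]
now t 21.98 [ 0.6569 -0.1628  0.0678] psi -103.9 tilt [-2.e-03  8.e-04 -1.e+00] j [-0.44  0.77  0.92  1.52 -0.64  1.18 -1.21] w 0.0246 F [ 0.2  0.2 -5.9] grip 50.0
top scale 3.076923076923077
side scale 2.857142857142857
```

View pics/hov6.png

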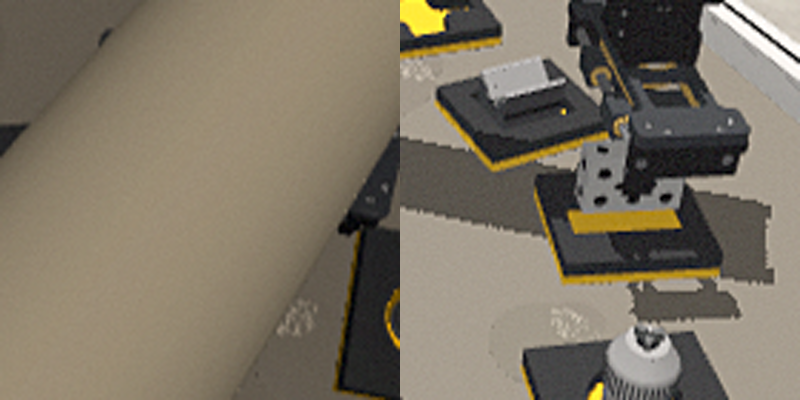

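The side crop shows the block level above the narrow slot: block base from (578,208) to (682,208), yellow slot from (570,215) to (682,228). The chuck in its tray is at the bottom. I'll lower the block now.

```bash
python3 -m pendant '[[1,0.003,0,0.025,0,0,0],[1,0.003,0,0.045,0,0,0],[1,0.003,0,0.06,0,0,0],[1,0.003,0,0.07,0,0,0],[1,0.003,0,0.076,0,0,0],[1,0.003,0,0.078,0,0,0],[1,0.003,0,0.08,0,0,0],[1,0.003,0,0.081,0,0,0]]' 50; python3 -m pendant '[[1,0,0,0,0,0,0],[1,0,0,0.002,0,0,0]]' 50; python3 go.py .658 -.163 .0441 -103.9
```

```text
time: 23.08
ee_pos: [0.6586, -0.1638, 0.0449]
eef_rot: [0.993, -0.121, 0.0, -0.0]
ft_force: [0.8, 0.4, -6.5]
width: 0.0248
grip_force: 50.0
time: 23.32
ee_pos: [0.6586, -0.1639, 0.0443]
eef_rot: [0.993, -0.121, 0.0, -0.0]
ft_force: [-0.1, 1.0, -4.0]
width: 0.0246
grip_force: 50.0
shift [-0.003 -0.002  0.001] turn [-0. -0. -0.]
shift [-0.003 -0.002  0.001] turn [-0.   0.   1.5]
now t 23.32 [ 0.6586 -0.1639  0.0443] psi -103.9 tilt [ 2.e-04  1.e-04 -1.e+00] j [-0.42  0.79  0.9   1.53 -0.66  1.14 -1.2 ] w 0.0246 F [-0.1  1.  -4. ] grip 50.0
```

```bash
python3 -m pendant '[[1,0,0,0.003,0,0,0],[-0.1,0,0,0.003,0,0,0],[-0.4,0,0,0.003,0,0,0],[-0.7,0,0,0.003,0,0,0],[-1,0,0,0.003,0,0,0],[-1,0,0,-0.06,0,0,0],[-1,0,0,-0.18,0,0,0],[-1,0,0,-0.33,0,0,0]]' 20; python3 go.py .4577 .1660 .12 61
```

```text
time: 24.32
ee_pos: [0.6583, -0.1639, 0.1451]
eef_rot: [0.993, -0.121, -0.0, 0.0]
ft_force: [0.4, 0.9, 0.5]
width: 0.0838
grip_force: 0.0
shift [-0.913 -0.907  0.084] turn [-0.     0.    -1.374]
shift [-0.913 -0.907  0.084] turn [0.    0.    0.126]
now t 24.32 [ 0.6583 -0.1639  0.1451] psi -103.9 tilt [-4.e-04 -1.e-04 -1.e+00] j [-0.46  0.7   0.98  1.46 -0.58  1.3  -1.25] w 0.0838 F [0.4 0.9 0.5] grip 0.0
```

```bash
python3 -m pendant '[[-1,-0.04,-0.04,0,0,0,-0.08],[-1,-0.1,-0.1,0,0,0,-0.16],[-1,-0.18,-0.18,0,0,0,-0.25],[-1,-0.26,-0.26,0,0,0,-0.33],[-1,-0.34,-0.34,0,0,0,-0.42],[-1,-0.4,-0.4,0,0,0,-0.5],[-1,-0.45,-0.45,0,0,0,-0.59],[-1,-0.46,-0.46,0,0,0,-0.67]]' 20; python3 go.py .4577 .1660 .12 61
```

```text
time: 25.32
ee_pos: [0.5575, 0.0045, 0.1446]
eef_rot: [0.834, 0.551, 0.001, -0.0]
ft_force: [0.4, -0.2, 0.1]
width: 0.0872
grip_force: 0.0
shift [ 0.365 -0.517  0.082] turn [ 0.001 -0.    -0.701]
shift [ 0.365 -0.517  0.082] turn [-0.001 -0.001  0.799]
now t 25.32 [0.5575 0.0045 0.1446] psi -23.1 tilt [ 0.0011  0.0014 -1.    ] j [-0.74  0.31  0.77  1.79 -0.24  1.13 -0.29] w 0.0872 F [ 0.4 -0.2  0.1] grip 0.0
```

```bash
python3 -m pendant '[[-1,0.04,-0.06,0,0,0,-0.08],[-1,0.1,-0.14,0,0,0,-0.16],[-1,0.17,-0.24,0,0,0,-0.25],[-1,0.24,-0.34,0,0,0,-0.33],[-1,0.3,-0.42,0,0,0,-0.42],[-1,0.34,-0.48,0,0,0,-0.5],[-1,0.36,-0.51,0.02,0,0,-0.59],[-1,0.365,-0.517,0.06,0,0,-0.67]]' 20;python3 -m pendant '[[-1,0,0,0.05,0,0,-0.02],[-1,0,0,0.05,0,0,-0.02],[-1,0,0,0.05,0,0,-0.02]]' 20; python3 go.py .4577 .1660 .022 61;  python3 snap.py hov7 150 180 260 290 200 140 280 220
```

```text
time: 26.32
ee_pos: [0.4597, 0.1661, 0.1266]
eef_rot: [0.282, 0.959, 0.001, 0.001]
ft_force: [-0.7, 0.2, -0.3]
width: 0.0872
grip_force: 0.0
time: 26.7
ee_pos: [0.4598, 0.1653, 0.1113]
eef_rot: [0.266, 0.964, 0.0, 0.0]
ft_force: [-0.3, 0.7, 0.5]
width: 0.0873
grip_force: 0.0
shift [ 0.007 -0.002  0.298] turn [ 0.001  0.    -0.015]
shift [ 0.007 -0.002  0.298] turn [ 0.000e+00 -1.000e-03  1.485e+00]
now t 26.7 [0.4598 0.1653 0.1113] psi 59.2 tilt [ 1.1e-03  6.0e-04 -1.0e+00] j [-0.91  0.15  0.51  1.99 -0.08  1.02  0.67] w 0.0873 F [-0.3  0.7  0.5] grip 0.0
top scale 3.6363636363636362
side scale 5.0
```

View pics/hov7.png

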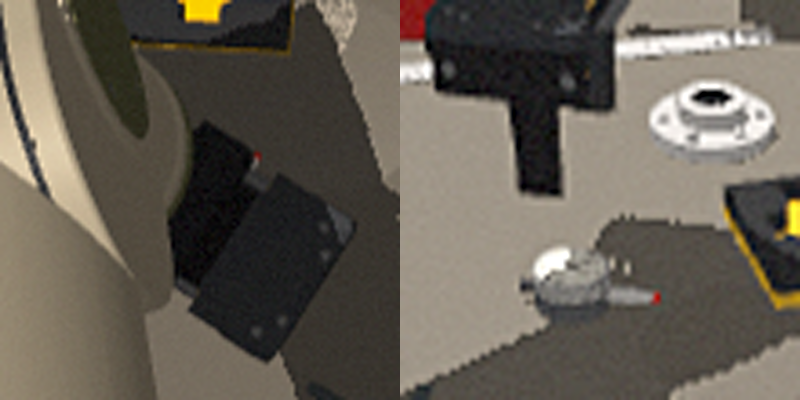

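The side crop shows the dial face at (530..612, 245..284), centre about (571,264), and the red tip at (657,297), with the gripper above it.

```bash
python3 - <<'E'
from h import *
d=pickle.load(open("hov7.pkl","rb")); g=lambda a,b:(200+(a-400)/5,140+b/5)
f=cast(d["side"],g(571,264),.025)[0]; t=cast(d["side"],g(657,297),.010)[0]; print(f,t,np.degrees(np.arctan2(*(t-f)[[1,0]])),np.linalg.norm((t-f)[:2]))
print(proj(d["side"],[.4577,.1676,.025]))
s0=pickle.load(open("c0.pkl","rb"))["side"]; hsv=cv2.cvtColor(s0["pixels"],cv2.COLOR_RGB2HSV)
w=np.zeros(hsv.shape[:2],np.uint8); w[180:215,215:258]=(hsv[180:215,215:258,2]>195)&(hsv[180:215,215:258,1]<45)
k=max(cv2.findContours(w,0,1)[0],key=cv2.contourArea); print(cv2.boundingRect(k))
E
```

```text
[0.45823637 0.16849242 0.025     ] [0.50006429 0.14448237 0.01      ] -29.856675834010446 0.04822921949272783
[[234.08976377 192.99291159]]
(227, 189, 14, 9)
```

```bash
python3 go.py .458 .168 .022 60.6 | head -1; python3 -m pendant '[[-1,0.009,0.003,0.05,0,0,-0.012],[-1,0.009,0.003,0.13,0,0,-0.012],[-1,0.009,0.003,0.21,0,0,-0.012],[-1,0.009,0.003,0.26,0,0,-0.012],[-1,0.009,0.003,0.285,0,0,-0.012],[-1,0.009,0.003,0.297,0,0,-0.012],[-1,0.009,0.003,0.297,0,0,-0.012],[-1,0.009,0.003,0.297,0,0,-0.012]]' 30; python3 go.py .458 .168 .022 60.6
```

```text
shift [0.009 0.004 0.297] turn [ 0.001  0.    -0.011]
time: 27.8
ee_pos: [0.4577, 0.1679, 0.0216]
eef_rot: [0.253, 0.968, 0.0, 0.0]
ft_force: [0.2, -0.5, 1.1]
width: 0.0872
grip_force: 0.0
shift [-0.001  0.001 -0.001] turn [0.    0.    0.001]
shift [-0.001  0.001 -0.001] turn [-0.000e+00  1.000e-03 -1.499e+00]
now t 27.8 [0.4577 0.1679 0.0216] psi 60.7 tilt [ 8.e-04  7.e-04 -1.e+00] j [-0.87  0.3   0.48  2.05 -0.18  0.83  0.77] w 0.0872 F [ 0.2 -0.5  1.1] grip 0.0
```

```bash
python3 -m pendant '[[1,0,0,0,0,0,0],[1,0,0,0,0,0,0],[1,0,0,0,0,0,0],[1,0,0,0,0,0,0],[1,0,0,0,0,0,0],[1,0,0,0,0,0,0],[1,0,0,0,0,0,0],[1,0,0,0,0,0,0]]' 25; python3 -m pendant '[[1,0,0,0,0,0,0],[1,0,0,-0.02,0,0,0],[1,0,0,-0.07,0,0,0],[1,0,0,-0.15,0,0,0],[1,0,0,-0.24,0,0,0],[1,0,0,-0.3,0,0,0],[1,0,0,-0.3,0,0,0]]' 25; python3 go.py .613 .181 .11 88.1; python3 snap.py hov8 150 180 260 290 200 120 280 200
```

```text
time: 28.8
ee_pos: [0.4573, 0.1676, 0.0211]
eef_rot: [0.253, 0.968, -0.0, -0.0]
ft_force: [-0.3, -0.3, 0.6]
width: 0.0414
grip_force: 25.0
time: 29.68
ee_pos: [0.4583, 0.1681, 0.113]
eef_rot: [0.253, 0.968, 0.001, 0.001]
ft_force: [0.6, -0.1, -1.9]
width: 0.0413
grip_force: 25.0
shift [-0.429  0.289  0.012] turn [ 0.001  0.001 -0.228]
shift [-0.429  0.289  0.012] turn [ 1.000e-03 -2.000e-03  1.272e+00]
now t 29.68 [0.4583 0.1681 0.113 ] psi 60.7 tilt [ 0.0028  0.0023 -1.    ] j [-0.92  0.14  0.51  1.99 -0.08  1.03  0.69] w 0.0413 F [ 0.6 -0.1 -1.9] grip 25.0
top scale 3.6363636363636362
side scale 5.0
```

View pics/hov8.png

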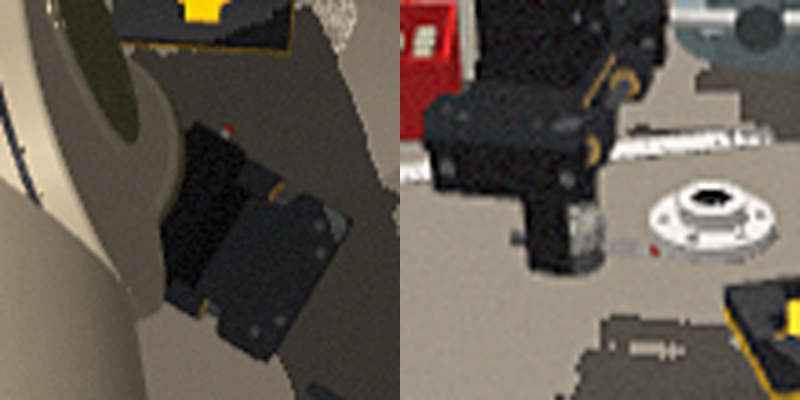

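The side crop shows the dial held level, with the red tip at (655,251) pointing toward the tray.

```bash
python3 - <<'E'
from h import *
d=pickle.load(open("hov8.pkl","rb"))
for n,p in(("side",(200+255/5,120+251/5)),("top",(150+228/3.636,180+131/3.636))):
    t=cast(d[n],p,.102)[0]; e=t-[.4583,.1681,0]; print(t,np.degrees(np.arctan2(e[1],e[0])),np.hypot(*e[:2]))
E
python3 -m pendant '[[1,-0.03,0.02,0,0,0,-0.02],[1,-0.09,0.06,0,0,0,-0.05],[1,-0.17,0.11,0,0,0,-0.09],[1,-0.26,0.17,0,0,0,-0.13],[1,-0.34,0.23,0,0,0,-0.18],[1,-0.4,0.27,0,0,0,-0.21],[1,-0.43,0.289,0,0,0,-0.228],[1,-0.43,0.289,0,0,0,-0.228]]' 25; python3 go.py .612 .181 .0291 88.2
```

```text
[0.49984573 0.14162549 0.102     ] -32.50683053775443 0.04926406118228849
[0.49908561 0.14541043 0.102     ] -29.087764659801657 0.04667207567015575
time: 30.78
ee_pos: [0.6121, 0.1797, 0.1097]
eef_rot: [0.017, 1.0, -0.001, -0.001]
ft_force: [0.1, 0.3, -1.8]
width: 0.0412
grip_force: 25.0
shift [-0.     0.005  0.269] turn [-0.001 -0.001 -0.001]
shift [-0.     0.005  0.269] turn [-1.000e-03  1.000e-03  1.499e+00]
now t 30.77 [0.6121 0.1797 0.1097] psi 88.1 tilt [-0.0017 -0.0012 -1.    ] j [-0.7   0.48  0.45  1.59 -0.22  1.12  1.34] w 0.0412 F [ 0.1  0.3 -1.8] grip 25.0
```

```bash
python3 -m pendant '[[1,0,0.004,0.04,0,0,0],[1,0,0.004,0.1,0,0,0],[1,0,0.004,0.15,0,0,0],[1,0,0.004,0.17,0,0,0],[1,0,0.004,0.17,0,0,0]]' 25; python3 go.py .612 .181 .0291 88.2;  python3 snap.py hov9 160 110 270 220 240 130 340 230
```

```text
time: 31.4
ee_pos: [0.612, 0.1813, 0.0596]
eef_rot: [0.017, 1.0, -0.0, -0.0]
ft_force: [0.5, 0.2, -0.9]
width: 0.0414
grip_force: 25.0
shift [-0.    -0.001  0.102] turn [-0.    -0.    -0.001]
shift [-0.    -0.001  0.102] turn [-1.000e-03  0.000e+00  1.499e+00]
now t 31.4 [0.612  0.1813 0.0596] psi 88.1 tilt [-7.e-04 -3.e-04 -1.e+00] j [-0.68  0.54  0.43  1.63 -0.25  1.03  1.36] w 0.0414 F [ 0.5  0.2 -0.9] grip 25.0
top scale 3.6363636363636362
side scale 4.0
```

View pics/hov9.png

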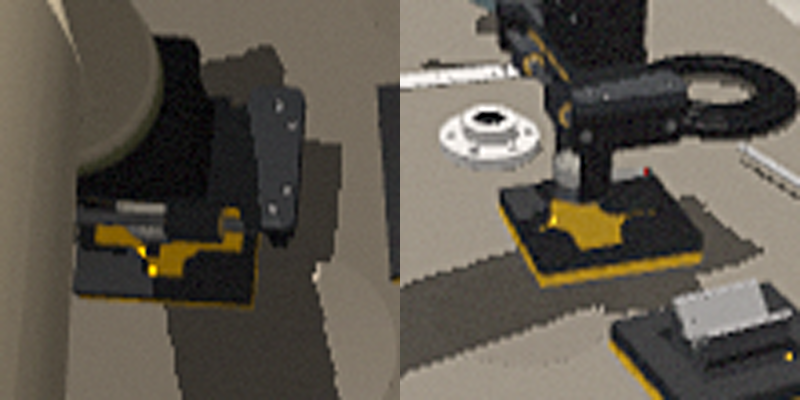

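The picture shows the dial over the cross-shaped cut-out, with the red tip at (647,171) in the side crop. I'll check the tip's direction.

```bash
python3 - <<'E'
from h import *
d=pickle.load(open("hov9.pkl","rb"))["side"]
print(cast(d,(240+247/4,130+171/4),.0485), "want ~",.612+.0485,.181-.0016)
hsv=cv2.cvtColor(d["pixels"],cv2.COLOR_RGB2HSV); m=(hsv[...,1]>130)&((hsv[...,0]<8)|(hsv[...,0]>172)); q=np.argwhere(m[160:185,290:315])[:,::-1]+[290,160]; print(len(q),cast(d,q.mean(0),.0485))
E
python3 -m pendant '[[1,0,0,0.03,0,0,0],[1,0,0,0.055,0,0,0],[1,0,0,0.075,0,0,0],[1,0,0,0.088,0,0,0],[1,0,0,0.094,0,0,0],[1,0,0,0.097,0,0,0],[1,0,0,0.1,0,0,0],[1,0,0,0.1,0,0,0]]' 25; python3 go.py .612 .181 .0291 88.2
```

```text
[[0.66229419 0.17966289 0.0485    ]] want ~ 0.6605 0.1794
2 [[0.66079883 0.18171032 0.0485    ]]
time: 32.5
ee_pos: [0.6123, 0.1815, 0.0302]
eef_rot: [0.017, 1.0, 0.0, 0.0]
ft_force: [-0.9, -0.8, -2.1]
width: 0.0411
grip_force: 25.0
shift [ 0.001 -0.002  0.004] turn [ 0.     0.    -0.001]
shift [ 0.001 -0.002  0.004] turn [ 0.    -0.     1.499]
now t 32.5 [0.6123 0.1815 0.0302] psi 88.1 tilt [ 1.e-04  2.e-04 -1.e+00] j [-0.67  0.57  0.41  1.64 -0.27  0.98  1.37] w 0.0411 F [-0.9 -0.8 -2.1] grip 25.0
```

```bash
python3 -m pendant '[[1,0,0,0.002,0,0,0],[1,0,0,0.004,0,0,0],[1,0,0,0.005,0,0,0],[1,0,0,0.005,0,0,0]]' 25; python3 -m pendant '[[-0.1,0,0,0,0,0,0],[-0.2,0,0,0,0,0,0],[-0.24,0,0,0,0,0,0],[-0.24,0,0,0,0,0,0]]' 10; python3 go.py .612 .181 .0291 88.2|tail -1
```

```text
time: 33.0
ee_pos: [0.6124, 0.1815, 0.0292]
eef_rot: [0.017, 1.0, 0.0, 0.0]
ft_force: [-3.7, -1.2, 4.8]
width: 0.0414
grip_force: 25.0
time: 33.5
ee_pos: [0.6123, 0.1814, 0.0286]
eef_rot: [0.017, 1.0, 0.0, -0.0]
ft_force: [-0.0, -0.2, 0.3]
width: 0.0535
grip_force: 0.0
now t 33.5 [0.6123 0.1814 0.0286] psi 88.1 tilt [-0.e+00  1.e-04 -1.e+00] j [-0.67  0.57  0.41  1.64 -0.27  0.98  1.37] w 0.0535 F [-0.  -0.2  0.3] grip 0.0
```

Released. I'll lift, move the arm back out of the way and look.

```bash
python3 -m pendant '[[-0.24,0,0,-0.03,0,0,0],[-0.24,0,0,-0.1,0,0,0],[-0.24,0,0,-0.2,0,0,0],[-0.24,0,0,-0.35,0,0,0],[-0.24,0,0,-0.5,0,0,0],[-0.24,0,-0.1,-0.6,0,0,0],[-0.24,0.1,-0.1,-0.6,0,0,0],[-0.24,0.1,-0.1,-0.6,0,0,0]]' 10; python3 go.py .3 .45 .22 88
```

```text
time: 34.5
ee_pos: [0.5806, 0.1524, 0.2109]
eef_rot: [0.017, 1.0, 0.001, 0.001]
ft_force: [-0.6, 0.3, -0.9]
width: 0.0543
grip_force: 0.0
shift [ 0.968  0.96  -0.03 ] turn [0.001 0.001 0.001]
shift [ 0.968  0.96  -0.03 ] turn [-1.000e-03  2.000e-03 -1.499e+00]
now t 34.5 [0.5806 0.1524 0.2109] psi 88.1 tilt [ 0.0016  0.0021 -1.    ] j [-0.72  0.31  0.48  1.59 -0.15  1.28  1.32] w 0.0543 F [-0.6  0.3 -0.9] grip 0.0
```

```bash
python3 -m pendant '[[-0.24,0.06,0.06,-0.03,0,0,0],[-0.24,0.18,0.18,-0.03,0,0,0],[-0.24,0.32,0.32,-0.03,0,0,0],[-0.24,0.46,0.46,-0.03,0,0,0],[-0.24,0.6,0.6,-0.03,0,0,0],[-0.24,0.74,0.74,-0.03,0,0,0],[-0.24,0.86,0.86,-0.03,0,0,0],[-0.24,0.95,0.95,-0.03,0,0,0]]' 10; python3 -m pendant '[[-0.24,0,0,0,0,0,0],[-0.24,0,0,0,0,0,0]]'; python3 snap.py fin 165 105 485 305 200 110 460 370; python3 - <<'E'
from h import *
a=pickle.load(open("c0.pkl","rb")); b=pickle.load(open("fin.pkl","rb"))
for n,(u,v) in(("top",(452,274)),("top",(135,178)),("side",(275,345)),("side",(262,163))):
    x=[q[n]["pixels"][v-25:v+25,u-25:u+25].astype(float).mean(2) for q in(a,b)]; print(n,u,v,cv2.phaseCorrelate(*x))
E
```

```text
time: 35.5
ee_pos: [0.3042, 0.4488, 0.2186]
eef_rot: [0.016, 1.0, 0.001, 0.0]
ft_force: [0.0, 0.8, -0.2]
width: 0.0543
grip_force: 0.0
time: 35.75
ee_pos: [0.3069, 0.4464, 0.2182]
eef_rot: [0.017, 1.0, 0.0, 0.0]
ft_force: [0.3, -0.5, 0.0]
width: 0.0537
grip_force: 0.0
top scale 1.25
side scale 1.5384615384615385
top 452 274 ((0.027857451182995874, 0.09692416660033487), 0.9660589701388773)
top 135 178 ((0.006007621563451693, 0.068750200664077), 0.9858368889159068)
side 275 345 ((0.00039808914433336895, 0.10965196274770861), 1.0081107472956696)
side 262 163 ((-0.06934442759406423, -0.4531382874655172), 0.6008920412863504)
```

View pics/fin.png

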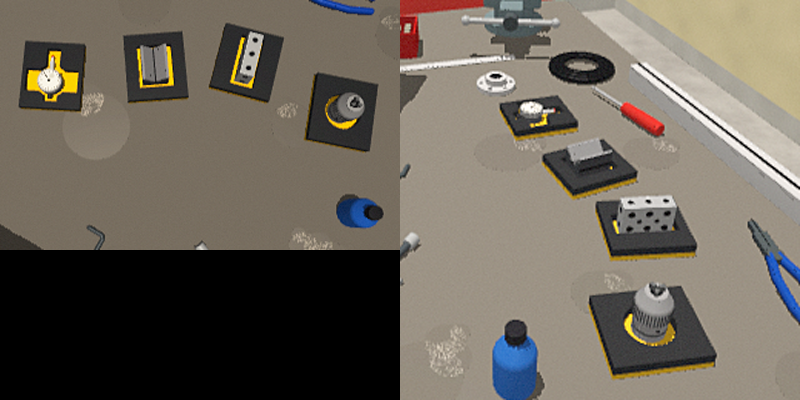

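All four tools sit flat in their own cut-outs: in the top crop, dial (50,75), vee (155,63), block (252,57), chuck (350,105). The bottle and flange haven't moved, so I'm handing the job in.

```bash
python3 -c "
from bench import r
print(r.close_job())"
```

```text
the job is handed in; nothing more can be done
None
```

I set all four tools down in their own tray cut-outs and handed the job in at about 36 s; the last pictures show each one seated and the bottle and flange where they started, but the hand-in returned no verdict.

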